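# Load a ratchet bar clamp with a glue-up

### The arm

A 6-joint arm with a two-finger parallel gripper is mounted at the origin on the work surface; the furniture and walls round the work are solid. World frame = base frame: x ahead of the robot, y to its left, z up, the work surface at z = 0. Lengths are in m, angles in rad, forces in N, time in s.
With the tool pointing down it reaches from about 0.375 to 0.9 m from the base axis. Payload 3.1 kg.
Tool frame: the origin (TCP) lies between the finger pads; the fingertips stand 8 mm ahead of it and the grasp point (between the pads) lies 11 mm behind it; z points along the fingers, y is the line along which they close (so a half turn about z gives the same grasp; the last joint's range is limited). The gripper opens to 87 mm and grips with 3 to 60 N. Pads are 19 mm wide; open, the fingers measure 117 mm over their backs; the gripper's body (75 mm by 190 mm) begins 51 mm behind the grasp point.
Start: joints at [-1.29, 0.527, 1.433, -0, 1.181, -0.178], TCP at [0.277, -0.56, 0.231] pointing down, gripper open.
Joint ranges: [-3.08, 3.08], [-0.75, 2.2], [0.22, 2.44], [-1.43, 4.57], [0, 2.65], [-2.85, 2.85]. Speed limits (rad/s): [2.79, 2.79, 3.14, 3.14, 3.14, 3.14].

### API

Orientations are given as a unit quaternion [x, y, z, w].
In Python, from rig import robot, vision, job gives the robot as it stands.
- The arm moves only by the shell command python3 -m handwheel 'ROWS' [OPENING] [FORCE]. ROWS is JSON, a list of rows, each a list of 4 numbers: the shift along the tool's x, y, z as a fraction of full scale, then the turn about the tool's z as a fraction of full scale. A call has 1 to 20 rows; each row is the pose to reach, as a shift and turn from the pose commanded when the call began, along the tool's axes at that moment, turning the shorter way round; what a row does not reach only later rows make up. Full scale, the value 1, is 300 mm for a shift and 2 pi rad for a turn. A row lasts 1/12 s, in which the tool goes at most 41.7 mm and 7.16 degrees, less where a joint would pass 70% of its speed; a pose out of reach is approached as far as the arm can. A call with a number of a shift or a turn outside -1 to 1 is refused whole. A call with a gripper value outside its range is refused whole. OPENING is the opening in per cent of the stroke, from 0 (shut) to 100 (fully open), set as the call begins (- or left out, the last holds). The fingers move at their own pace and stop on an object; FORCE is the grip in N (left out, the last holds). Time passes only in rows, so rows that repeat a pose let the fingers close. It gives the time, the measured TCP pose, the force, the opening and the grip force at its end, in the units of the state.
- robot.get_obs(): the state, without advancing time (a new reading comes with each control period).
- vision.camera(name): name is "scene" or "top" or "wrist"; returns a dict with "frame" (420x560x3 uint8, red, green, blue), "K" (3x3 intrinsics, pixels), "k1" (the pictures are not rectified: a ray, as slopes to the right and down, at radius r is drawn at 1 + k1 r^2 times it, then the intrinsics apply), "cam_to_world" (4x4, takes a point from camera to world coordinates); the wrist camera has in their place "hand_eye" (4x4, takes a point from camera to tool coordinates, whose origin is the TCP and whose axes are the flange's). Camera axes: x right, y down, z forward; pixel columns grow to the right and rows downward; lengths in m; the calibration is good to about 2 mm. A picture is of the moment at which its call begins: read the wrist's pose just before it. There is no depth.
- job.hand_in(): hands the job in; it is judged then, once.
Trained networks look in the newest picture that a camera, given by its name, has taken for a name from the list of things; names that differ only in an ending like _2 or _b are one class to them, and where a whole thing is asked for, a point or a joint stands for the part that bears it (a point fixed in the world has none). Each returns a list of dicts, best first, with "conf" (0 to 1); they miss things now and then, are a little off and sometimes report something else, mostly with a low value. They report only what shows in the picture. A call takes as long as a camera call. They do not tell look-alikes from the thing itself.
- vision.look_for(camera, label): "point" ([row, column] in pixels, amid what is visible of it).
- vision.outline_of(camera, label): "mask" (420x560 bool, what is visible of it) and "point" ([row, column] in pixels, amid what is visible of it).
The state is a dict: "time": time; "q": joint angles; "joint_velocities": joint speeds; "joint_torque": joint torques, N m; "position": TCP position; "tool_rot": TCP orientation; "ft_force": force on the tool from outside, world axes, zero at the start; "moment": the same for the moment, N m; "grip_width": finger opening in m; "grip_force": force on a finger pad.
Only numpy, scipy, OpenCV 4.12 (cv2) and the standard library are available. Lean on these libraries where they do the work, as an engineer would, in place of code of your own. Each camera call takes 0.05 s, during which the arm holds its last target. There are 200 camera calls.

### The job

Clamp the freshly glued little wooden tray: press the clamp's release paddle down and, keeping it down, push the sliding jaw all the way back along the bar to its end stop. Let go of the paddle, push the tray along the bench in between the jaws until its end meets the bar, then push the sliding jaw up (it clicks along by itself, no release needed) until it closes snugly on the tray. Only press and push with the fingertips: do not lift the tray, and leave the glue jar, tape measure and pencil beside it where they are.

Things in the scene. Friction and masses are not known exactly. Their poses are not given: they have to be found in the camera images.
- clamp: Grey bar clamp fixed flat on the bench; origin on the bench under the bar's axis. The steel bar (20 mm wide, top with teeth at z 33 mm) runs along its y, from -120 to +161 mm; the sliding jaw opens towards +y. Its -x side, facing the robot, is the open throat. Feet 10 mm high at both ends; end stop 36 mm high at y +134 to +144 mm.
- fixed_pad (a point): Centre of the fixed jaw's rubber pad face, 27 mm above the bench, at clamp x -43, y -70 mm; it faces clamp +y. Both jaws are 47 mm high and reach from the bar to clamp x -77 mm.
- bar_face (a point): On the bar's face towards the throat (clamp x -10 mm), 20 mm above the bench, midway between the pads when the jaw is fully back (clamp y -12.5 mm). The tray's end must meet this face of the bar.
- jaw (a joint): Travel of the sliding jaw to clamp +y, m. Gap between pads = 0.020 + value; 0.095 = back at the end stop, 0.050 = closed on the square tray. A 6 mm ratchet blocks it from growing unless the release is pressed (then about 3 N move it); it shrinks freely, clicking, under 4 to 9 N, and stays where it is left. Its jaw reaches 20 mm behind its pad face.
- release (a joint): Angle of the black release paddle, rad: 0 = at rest with the ratchet engaged (up to 0.2 where the pawl happens to ride on a tooth), clear of the teeth from 0.22 up, 0.45 = lower stop. Spring: about 2 N at first, 6 N shortly before the stop, pressed at paddle; it springs up when let go.
- paddle (a point): Spot to press on top of the ribbed black paddle (22 mm across the bar, about 28 mm along it) on the sliding jaw over the bar, 54 mm up at rest, sloping up 0.28 rad towards clamp -y. Pressed straight down it sinks 6.5 mm until the ratchet is free, 13 mm to its stop, drifting 5 mm to clamp -y. push_wall stands 12 mm from it to clamp +y.
- push_wall (a point): Centre of the upright front wall (36 mm wide, z 52 to 82 mm) of the grey housing on the sliding jaw, right behind the paddle, facing clamp -y. A fingertip standing on the paddle can push it towards clamp +y to open the jaw.
- jaw_back (a point): Centre of the housing's upright rear wall (36 mm wide, z 52 to 82 mm), 42 mm behind push_wall, facing clamp +y. Push it towards clamp -y to close the jaw.
- tray: Loose open wooden tray with finger joints, 80 mm (own x) by 70 mm (own y) by 45 mm high, 0.22 kg, on the bench before the throat, own x roughly along clamp x. Origin at the centre of its underside. Loaded, its +x end touches the bar (origin at clamp x -50 mm); clamped, its origin is at clamp y -35 mm.
- glue_jar: Small jar with a black cap, 43 mm across, 66 mm high, on the bench in front of the fixed jaw's end; origin at its underside. Leave it alone.
- rule_tape: Yellow tape measure, 66 x 74 x 36 mm, on the bench in front of the bar's free end; origin at its underside. Leave it alone.
- pencil: Green pencil, 123 mm, lying behind the bar; origin at its underside. Leave it alone.
Not all that is in view belongs to the job. Leave any purple look-alike of the tray alone.

How it is judged:
By the outcome, as a careful person would: the job done as asked, in the order asked, and still so for the second after the job is handed in, with the robot touching nothing.
It also fails if it takes over 64 s, if anything falls off the work surface, if the arm or the gripper's body presses on something with over 40 N, if the wrist force passes 120 N, or if a joint passes its speed limit or range.

## Working session

There is one attempt and no reset: what is moved stays moved. The work goes in short steps, Python scripts to look and compute and a shell command to move; the robot and the scene stay as the last step left them, time stands still between calls to the robot, and variables do not carry over. Pictures are saved under pics/ and viewed, at most 10 in all, crops included, and the job is handed in when it is done.

```bash
ls; mkdir -p pics; cat > h.py <<'E'
import numpy as np, cv2, json
from rig import robot, vision, job
from scipy.spatial.transform import Rotation as R
def ray(c,px,obs=None):
    K=c["K"]; d=np.array([(px[1]-K[0,2])/K[0,0],(px[0]-K[1,2])/K[1,1]])
    u=d.copy()
    for _ in range(20): u=d/(1+c["k1"]*(u@u))
    if "cam_to_world" in c: T=np.array(c["cam_to_world"])
    else:
        W=np.eye(4); W[:3,:3]=R.from_quat(obs["tool_rot"]).as_matrix(); W[:3,3]=obs["position"]; T=W@np.array(c["hand_eye"])
    return T[:3,3], T[:3,:3]@np.array([u[0],u[1],1])
def onz(c,px,z,obs=None):
    o,d=ray(c,px,obs); return o+d*(z-o[2])/d[2]
E
python3 - <<'E'
from h import *
o=robot.get_obs(); print(o)
for n in ["top","scene"]:
    c=vision.camera(n); cv2.imwrite(f"pics/{n}0.png",c["frame"][:,:,::-1])
    np.savez(f"{n}0.npz",**c)
    print(n,c["K"].tolist(),c["k1"],np.round(c["cam_to_world"],3).tolist())
    for l in ["clamp","paddle","push_wall","jaw_back","fixed_pad","bar_face","jaw","tray","glue_jar","rule_tape","pencil"]:
        try: print(l,[(np.round(r["point"],1).tolist(),round(r["conf"],2), np.round(onz(c,r["point"],0.03),3).tolist()) for r in vision.look_for(n,l)[:3]])
        except Exception as e: print(l,e)
E
```

```text
pics
{'time': 0.0, 'q': array([-1.29051382e+00,  5.28485957e-01,  1.43389996e+00, -3.32400719e-06,
        1.18140027e+00, -1.78514041e-01]), 'joint_velocities': array([ 0.0003094 ,  0.00016333, -0.00029316, -0.00012677,  0.00140218,
        0.00134213]), 'joint_torque': array([-4.25033213e-04, -4.40045929e+01, -1.76591992e+01,  6.34354027e-02,
        5.81469701e-02, -1.42283420e-04]), 'position': array([ 0.27660939, -0.5596568 ,  0.22956021]), 'tool_rot': array([ 9.73802669e-01,  2.27392083e-01, -5.73188565e-05, -1.09526702e-03]), 'ft_force': array([ 0.27982503,  0.32285752, -0.30926536]), 'moment': array([ 0.00074889, -0.02755002,  0.01042052]), 'grip_force': 0.0, 'grip_width': 0.0866649574777735}
top [[508.6105000989166, 0.0, 284.61528641943045], [0.0, 508.6105000989166, 210.6359601815359], [0.0, 0.0, 1.0]] -0.1471759300377678 [[0.018, -0.998, 0.064, 0.557], [-1.0, -0.018, 0.003, -0.08], [-0.001, -0.064, -0.998, 0.915], [0.0, 0.0, 0.0, 1.0]]
clamp [([193.1, 294.0], 0.73, [0.644, -0.094, 0.03])]
paddle [([187.8, 288.9], 0.76, [0.654, -0.085, 0.03])]
push_wall [([196.8, 287.0], 0.5
[... 1242 characters left out ...]
], 0.62, [0.635, -0.085, 0.03])]
fixed_pad [([214.1, 269.1], 0.82, [0.638, -0.086, 0.03]), ([190.1, 360.2], 0.45, [0.506, -0.257, 0.03]), ([201.0, 269.9], 0.44, [0.657, -0.118, 0.03])]
bar_face [([216.2, 268.9], 0.93, [0.636, -0.081, 0.03]), ([218.5, 269.6], 0.69, [0.631, -0.077, 0.03])]
jaw [([217.8, 269.5], 0.89, [0.632, -0.078, 0.03]), ([190.4, 357.3], 0.29, [0.511, -0.253, 0.03])]
tray [([153.1, 268.4], 0.85, [0.745, -0.241, 0.03]), ([244.7, 322.5], 0.55, [0.503, -0.081, 0.03])]
glue_jar [([190.1, 357.9], 0.9, [0.51, -0.254, 0.03])]
rule_tape [([298.7, 271.5], 0.75, [0.522, 0.079, 0.03])]
pencil [([210.1, 236.9], 0.53, [0.703, -0.057, 0.03]), ([215.9, 267.0], 0.47, [0.639, -0.08, 0.03])]
```

View pics/top0.png

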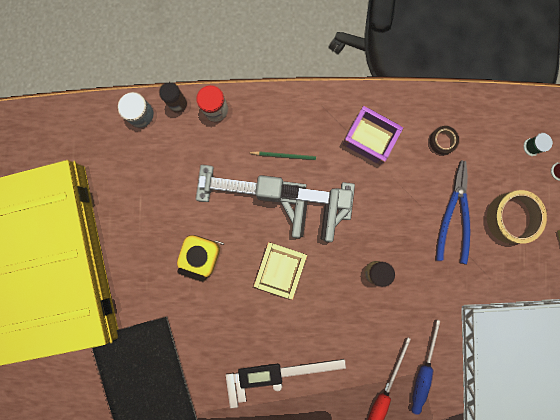

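View pics/scene0.png

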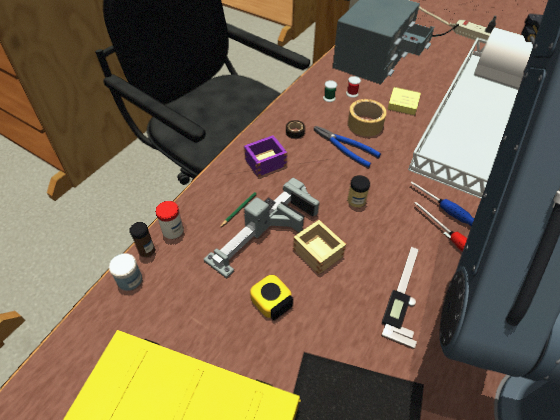

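```bash
python3 - <<'E'
from h import *
c=np.load("top0.npz"); f=c["frame"][140:310,180:370,::-1]
cv2.imwrite("pics/crop1.png",cv2.resize(f,None,fx=4.2,fy=3.5,interpolation=cv2.INTER_CUBIC))
E
```

```text
(no output)
```

View pics/crop1.png

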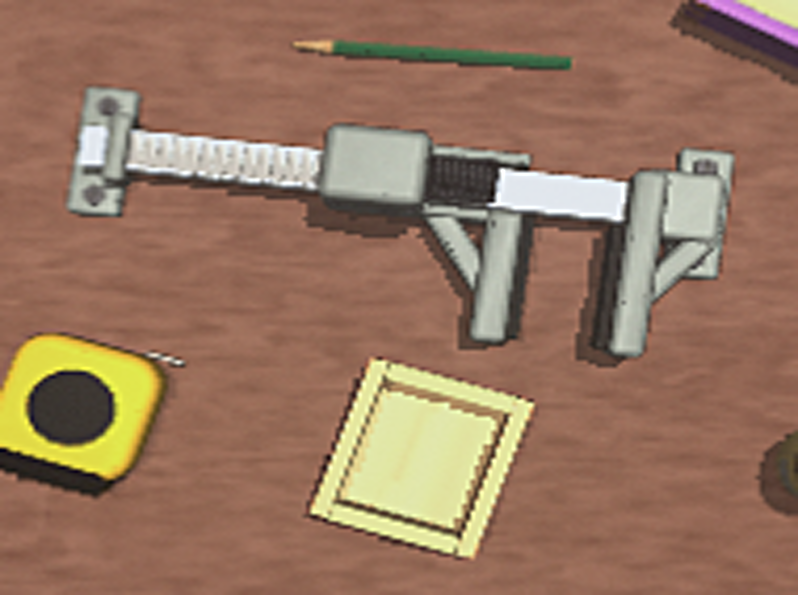

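```bash
python3 - <<'E'
from h import *
c=np.load("top0.npz")
P=lambda x,y,z: onz(c,[140+y/3.5,180+x/4.2],z)
A=P(131,152,.033);B=P(627,201,.033); print("barpts",A,B)
ey=(A-B)[:2]/np.linalg.norm((A-B)[:2]); ex=np.array([ey[1],-ey[0]]); print("ang of clamp y minus 90deg",np.arctan2(ey[1],ey[0])-np.pi/2)
tip=P(80,146,.033)[:2]
# org from tip
cy=tip@ey-.161; cx=(A[:2]@ex+B[:2]@ex)/2
O=cx*ex+cy*ey; print("O",O)
L=lambda x,y,z:(P(x,y,z)[:2]-O)@np.array([ex,ey]).T
for n,x,y,z in [("foot left",70,212,.01),("foot left2",85,88,.01),("stop inner",128,131,.036),("foot right far",720,278,.01),("fixedjaw top",637,172,.047),("fixedjaw tip",610,352,.047),("slide tip",505,340,.047),("slide up",520,215,.047),("h1",327,125,.082),("h2",430,133,.082),("h3",420,210,.082),("h4",322,205,.082),("padR",496,185,.054)]: print(n,np.round(L(x,y,z)*1000,1))
t=np.array([P(x,y,.045)[:2] for x,y in [(375,357),(535,403),(472,558),(310,515)]]); ctr=t.mean(0)
print("tray",ctr,L(0,0,0)*0+ (ctr-O)@np.array([ex,ey]).T, [np.linalg.norm(t[i]-t[i-1]) for i in range(4)])
d=(t[0]+t[1]-t[2]-t[3]); print("tray x ang",np.arctan2(d[1],d[0]), "local", np.round([(q-O)@np.array([ex,ey]).T for q in t],4).tolist())
E
```

```text
barpts [0.658592   0.05130524 0.033     ] [ 0.63766714 -0.15536809  0.033     ]
ang of clamp y minus 90deg -0.10090224680228488
O [ 0.64455733 -0.08731418]
foot left [-31.4 165.1]
foot left2 [ 32.9 167.1]
stop inner [ 10.  141.5]
foot right far [ -32.1 -113.9]
fixedjaw top [ 13.3 -69.8]
fixedjaw tip [-75.6 -68.9]
slide tip [-74.8 -25.8]
slide up [-13.4 -24.8]
h1 [16.9 56.4]
h2 [17.9 15.7]
h3 [-18.7  15.3]
h4 [-20.9  53.7]
padR [ -0.7 -13.2]
tray [ 0.50939474 -0.07323431] [-0.13589339  0.00039318] [np.float64(0.08131128524919423), np.float64(0.06877926277185409), np.float64(0.0795877866399718), np.float64(0.06892765078921939)]
tray x ang -0.31052243696755255 local [[-0.0893, 0.0256], [-0.1038, -0.0416], [-0.1817, -0.0251], [-0.1688, 0.0426]]
```

```bash
cat >> h.py <<'E'
O=np.array([0.64456,-0.08731]); th=-0.1009
ex=np.array([np.cos(th),np.sin(th)]); ey=np.array([-np.sin(th),np.cos(th)])
def go(x,y,tip,psi=None):
    """clamp-local mm, tip height mm, tool-x angle -> fractions of full scale"""
    o=robot.get_obs(); M=R.from_quat(o["tool_rot"]).as_matrix()
    T=np.r_[O+x/1e3*ex+y/1e3*ey, tip/1e3+.008]
    s=M.T@(T-o["position"])/.3; a=np.arctan2(M[1,0],M[0,0])
    t=0 if psi is None else -((psi-a+np.pi)%(2*np.pi)-np.pi)/(2*np.pi)
    print("rows:",np.round(s,4).tolist(),round(t,4)); where(o)
def where(o=None):
    o=o or robot.get_obs(); p=o["position"]; d=p[:2]-O
    M=R.from_quat(o["tool_rot"]).as_matrix()
    f=o["ft_force"]
    print("t %.2f local x %.1f y %.1f tip %.1f mm yaw-local %.3f  F ex %.1f ey %.1f z %.1f grip %.3f"%(o["time"],d@ex*1e3,d@ey*1e3,(p[2]-.008)*1e3,np.arctan2(M[1,0],M[0,0])-th,f[:2]@ex,f[:2]@ey,f[2],o["grip_width"]))
E
python3 -c "
from h import *
go(0,1,90,np.pi/2+th)"
```

```text
rows: [1.7991, -0.8737, 0.4418] -0.1609
t 1.20 local x -318.2 y -507.7 tip 222.6 mm yaw-local 0.560  F ex -1.0 ey 0.3 z -0.4 grip 0.087
```

```bash
python3 -m handwheel '[[0.9,-0.437,0,-0.08],[0.9,-0.437,0,-0.08],[0.9,-0.437,0,-0.08],[0.9,-0.437,0,-0.08],[0.9,-0.437,0,-0.08],[0.9,-0.437,0,-0.08],[0.9,-0.437,0,-0.08],[0.9,-0.437,0,-0.08],[0.9,-0.437,0,-0.08],[0.9,-0.437,0,-0.08],[0.9,-0.437,0,-0.08]]' 0 20; python3 -c "
from h import *
go(0,1,90,np.pi/2+th)"
```

```text
time: 2.12
position: [0.4603, -0.3246, 0.2306]
tool_rot: [0.887, 0.462, -0.0, 0.0]
ft_force: [0.4, 0.3, -0.6]
grip_width: 0.0212
grip_force: 0.0
rows: [1.0034, 0.0482, 0.4412] -0.0811
t 2.12 local x -159.5 y -254.6 tip 222.6 mm yaw-local 1.061  F ex 0.4 ey 0.3 z -0.6 grip 0.021
```

```bash
python3 -m handwheel '[[1.0,0.048,0,-0.081],[1.0,0.048,0,-0.081],[1.0,0.048,0,-0.081],[1.0,0.048,0,-0.081],[1.0,0.048,0,-0.081],[1.0,0.048,0,-0.081],[1.0,0.048,0.2,-0.081],[1.0,0.048,0.25,-0.081],[1.0,0.048,0.25,-0.081],[1.0,0.048,0.25,-0.081],[1.0,0.048,0.25,-0.081]]' ; python3 - <<'E'
from h import *
go(0,1,90,np.pi/2+th)
o=robot.get_obs(); c=vision.camera("wrist"); cv2.imwrite("pics/w1.png",c["frame"][:,:,::-1])
E
```

```text
time: 3.03
position: [0.644, -0.0876, 0.1556]
tool_rot: [0.742, 0.67, -0.001, -0.0]
ft_force: [0.4, -0.2, 1.5]
grip_width: 0.0006
grip_force: 0.0
rows: [0.0046, 0.0018, 0.192] -0.0002
t 3.03 local x -0.5 y -0.3 tip 147.6 mm yaw-local 1.570  F ex 0.4 ey -0.1 z 1.5 grip 0.001
```

View pics/w1.png

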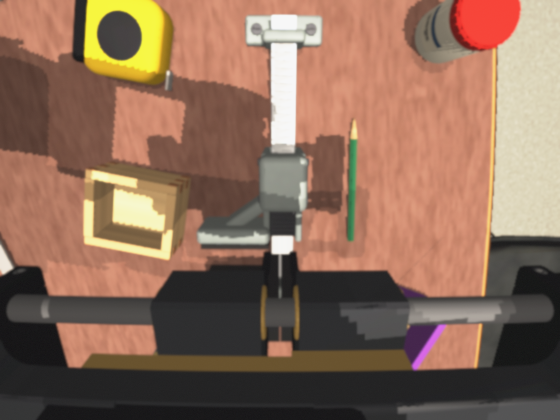

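```bash
python3 - <<'E'
from h import *
o=robot.get_obs(); c=vision.camera("wrist")
for n,r,cc,z in [("rear top",152,283,.082),("front top",208,283,.082),("paddle -y end",235,283,.057),("bar far L",80,271,.033),("bar far R",80,296,.033),("bar end",15,284,.033)]:
    p=onz(c,[r,cc],z,o)[:2]-O; print(n,np.round([p@ex*1e3,p@ey*1e3],1))
go(0,1,64)
E
```

```text
rear top [ 2.7 57.7]
front top [ 2.8 16.3]
paddle -y end [  3.2 -14.9]
bar far L [ -6.5 110.6]
bar far R [ 13.9 110.6]
bar end [  4.  158.6]
rows: [0.006, -0.0026, 0.2851] 0
t 3.13 local x 0.5 y -0.7 tip 149.5 mm yaw-local 1.569  F ex 0.1 ey -0.6 z -0.4 grip 0.000
```

```bash
python3 -m handwheel '[[0.006,0.003,0.1,0],[0.006,0.003,0.2,0],[0.006,0.003,0.28,0],[0.006,0.003,0.29,0],[0.006,0.003,0.29,0],[0.006,0.003,0.29,0]]' ; python3 -c "
from h import *
go(1.5,1,45)"
```

```text
time: 3.63
position: [0.6455, -0.0859, 0.0701]
tool_rot: [0.742, 0.67, -0.0, 0.001]
ft_force: [-1.9, -5.7, -4.2]
grip_width: 0.0006
grip_force: 2.5
rows: [-0.0015, 0.0022, 0.0571] 0
t 3.63 local x 0.8 y 1.5 tip 62.1 mm yaw-local 1.571  F ex -1.3 ey -5.9 z -4.2 grip 0.001
```

```bash
python3 -m handwheel '[[0,0.002,0.01,0],[0,0.002,0.02,0],[0,0.002,0.03,0],[0,0.002,0.04,0],[0,0.002,0.048,0],[0,0.002,0.056,0],[0,0.002,0.056,0],[0,0.002,0.056,0],[0,0.002,0.056,0]]' ; python3 -c "
from h import *
go(1.5,1,45)"
```

```text
time: 4.38
position: [0.6488, -0.0847, 0.0541]
tool_rot: [0.742, 0.671, 0.002, 0.003]
ft_force: [3.4, -3.4, 6.1]
grip_width: 0.0004
grip_force: 3.0
rows: [-0.0067, -0.0082, 0.0036] 0
t 4.38 local x 4.0 y 3.0 tip 46.1 mm yaw-local 1.571  F ex 3.7 ey -3.0 z 6.1 grip 0.000
```

```bash
python3 -m handwheel '[[0.01,-0.006,0.002,0],[0.03,-0.006,0.002,0],[0.05,-0.006,0.002,0],[0.07,-0.006,0.002,0],[0.09,-0.006,0.002,0],[0.1,-0.006,0.002,0],[0.1,-0.006,0.002,0]]' ; python3 -c "
from h import *
go(1.5,71,45)"
```

```text
time: 4.97
position: [0.6514, -0.0536, 0.0534]
tool_rot: [0.742, 0.671, 0.003, 0.004]
ft_force: [4.5, -2.2, 6.5]
grip_width: 0.0004
grip_force: 3.2
rows: [0.1224, -0.0063, 0.0013] 0
t 4.97 local x 3.4 y 34.3 tip 45.4 mm yaw-local 1.571  F ex 4.7 ey -1.8 z 6.5 grip 0.000
```

```bash
python3 -m handwheel '[[0.02,-0.008,0.001,0],[0.04,-0.008,0.001,0],[0.06,-0.008,0.001,0],[0.08,-0.008,0.001,0],[0.1,-0.008,0.001,0],[0.12,-0.008,0.001,0],[0.13,-0.008,0.001,0],[0.13,-0.008,0.001,0],[0.13,-0.008,0.001,0]]' ; python3 - <<'E'
from h import *
where()
c=vision.camera("top"); cv2.imwrite("pics/t2.png",cv2.resize(c["frame"][130:310,180:370,::-1],None,fx=4,fy=3.3,interpolation=cv2.INTER_CUBIC))
E
```

```text
time: 5.72
position: [0.6531, -0.0145, 0.0532]
tool_rot: [0.742, 0.671, 0.004, 0.004]
ft_force: [5.2, -0.9, 6.5]
grip_width: 0.0002
grip_force: 3.4
t 5.72 local x 1.2 y 73.3 tip 45.2 mm yaw-local 1.571  F ex 5.3 ey -0.4 z 6.5 grip 0.000
```

View pics/t2.png

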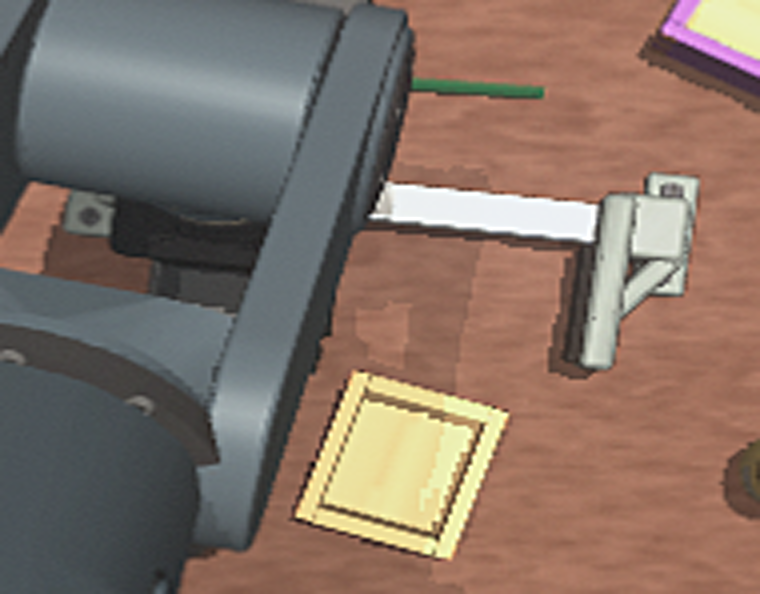

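```bash
python3 -m handwheel '[[0.01,0,0.001,0],[0.02,0,0.001,0],[0.03,0,0.001,0],[0.03,0,0.001,0],[0.03,0,0.001,0]]' ; python3 -c "
from h import *
where()"
```

```text
time: 6.18
position: [0.654, -0.0059, 0.053]
tool_rot: [0.742, 0.671, 0.003, 0.004]
ft_force: [5.1, -3.4, 7.7]
grip_width: 0.0006
grip_force: 3.7
t 6.18 local x 1.2 y 82.0 tip 45.0 mm yaw-local 1.571  F ex 5.4 ey -2.8 z 7.7 grip 0.001
```

```bash
python3 -m handwheel '[[0.01,0,0,0],[0.02,0,0,0],[0.02,0,0,0],[0.02,0,0,0]]' ; python3 -c "
from h import *
where()"
```

```text
time: 6.52
position: [0.6542, -0.0034, 0.0531]
tool_rot: [0.741, 0.671, 0.001, 0.005]
ft_force: [1.5, -11.4, 7.7]
grip_width: 0.0004
grip_force: 8.6
t 6.52 local x 1.2 y 84.4 tip 45.1 mm yaw-local 1.572  F ex 2.6 ey -11.2 z 7.7 grip 0.000
```

```bash
python3 -m handwheel '[[0.01,0,0,0],[0.015,0,0,0],[0.015,0,0,0],[0.0,0,0,0],[-0.012,0,0,0],[-0.014,0,0,0],[-0.014,0,-0.05,0],[-0.014,0,-0.15,0],[-0.014,0,-0.25,0],[-0.014,0,-0.35,0],[-0.2,0,-0.35,0],[-0.3,-0.1,-0.35,0],[-0.4,-0.2,-0.35,0],[-0.4,-0.35,-0.35,0],[-0.4,-0.35,-0.35,0],[-0.4,-0.35,-0.35,0]]' ; python3 - <<'E'
from h import *
where()
c=vision.camera("top"); np.savez("top3.npz",**c);cv2.imwrite("pics/t3.png",cv2.resize(c["frame"][130:310,180:370,::-1],None,fx=4,fy=3.3,interpolation=cv2.INTER_CUBIC))
E
```

```text
time: 7.85
position: [0.5276, -0.1067, 0.1544]
tool_rot: [0.743, 0.67, -0.002, -0.005]
ft_force: [0.5, 0.3, 0.2]
grip_width: 0.0004
grip_force: 0.0
t 7.85 local x -114.4 y -31.1 tip 146.4 mm yaw-local 1.569  F ex 0.5 ey 0.4 z 0.2 grip 0.000
```

View pics/t3.png

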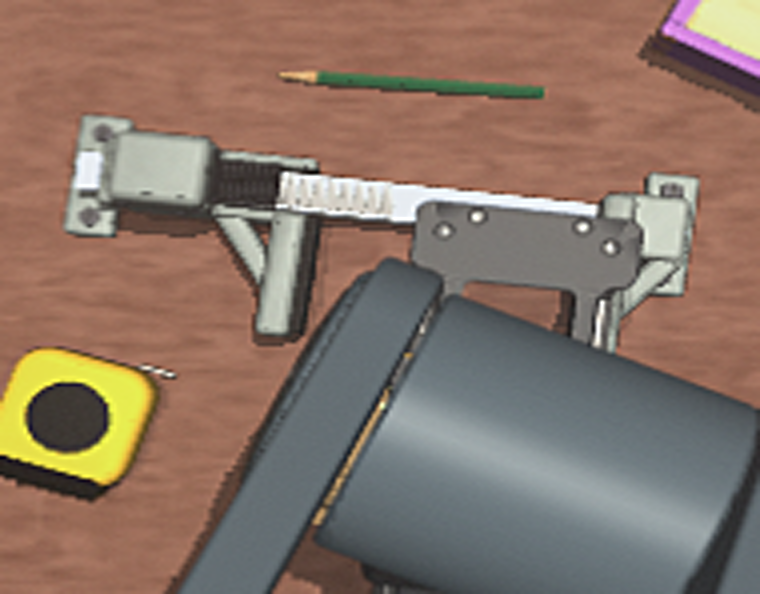

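```bash
python3 - <<'E'
from h import *
c=np.load("top3.npz")
for n,x,y,z in [("front",212,170,.082),("pad",305,325,.047)]:
    p=onz(c,[130+y/3.3,180+x/4],z)[:2]-O; print(n,p@ex,p@ey)
go(-136,70,100,np.pi/2+th); go(-136,70,15)
E
```

```text
front 0.00248704351307428 0.0959553594737766
pad -0.06905948769172285 0.05043700123966973
rows: [0.3377, -0.0838, 0.1578] -0.0002
t 7.90 local x -110.8 y -31.5 tip 147.0 mm yaw-local 1.570  F ex 0.4 ey -1.0 z 0.3 grip 0.000
rows: [0.337, -0.0826, 0.4411] 0
t 7.90 local x -110.8 y -31.5 tip 147.0 mm yaw-local 1.570  F ex 0.4 ey -1.0 z 0.3 grip 0.000
```

```bash
python3 -m handwheel '[[0.13,-0.08,0,0],[0.25,-0.08,0,0],[0.33,-0.08,0.1,0],[0.335,-0.083,0.2,0],[0.335,-0.083,0.3,0],[0.335,-0.083,0.38,0],[0.335,-0.083,0.42,0],[0.335,-0.083,0.44,0],[0.335,-0.083,0.44,0],[0.335,-0.083,0.44,0]]' 45; python3 -c "
from h import *
go(-136,25,15,np.pi/2+th)"
```

```text
time: 8.73
position: [0.52, -0.0058, 0.0235]
tool_rot: [0.742, 0.671, 0.0, 0.0]
ft_force: [-0.3, 1.1, 0.1]
grip_width: 0.0389
grip_force: 0.0
rows: [-0.1453, -0.0131, 0.0016] 0.0002
t 8.73 local x -132.1 y 68.6 tip 15.5 mm yaw-local 1.572  F ex -0.4 ey 1.0 z 0.1 grip 0.039
```

```bash
python3 -m handwheel '[[-0.03,-0.01,0,0],[-0.05,-0.01,0,0],[-0.06,-0.01,0,0],[-0.07,-0.01,0,0],[-0.08,-0.01,0,0],[-0.09,-0.01,0,0],[-0.1,-0.01,0,0],[-0.11,-0.01,0,0],[-0.12,-0.01,0,0],[-0.13,-0.01,0,0],[-0.14,-0.01,0,0],[-0.145,-0.01,0,0],[-0.145,-0.01,0,0],[-0.145,-0.01,0,0]]'; python3 -c "
from h import *
go(-136,25,15,np.pi/2+th)"
```

```text
time: 9.9
position: [0.5121, -0.0496, 0.0235]
tool_rot: [0.742, 0.671, 0.0, 0.0]
ft_force: [0.0, -0.3, 0.4]
grip_width: 0.039
grip_force: 0.0
rows: [0.0028, -0.0014, 0.0018] 0.0001
t 9.90 local x -135.6 y 24.2 tip 15.5 mm yaw-local 1.571  F ex 0.0 ey -0.3 z 0.4 grip 0.039
```

```bash
python3 -m handwheel '[[0.03,0,0,0],[0.03,0,-0.1,0],[0.03,0,-0.22,0.02],[0.03,-0.1,-0.3,0.04],[0,-0.2,-0.3,0.06],[-0.1,-0.26,-0.3,0.08],[-0.15,-0.26,-0.3,0.1],[-0.15,-0.26,-0.3,0.12],[-0.15,-0.26,-0.3,0.14],[-0.15,-0.26,-0.3,0.16],[-0.15,-0.26,-0.3,0.18],[-0.15,-0.26,-0.3,0.2],[-0.15,-0.26,-0.3,0.22],[-0.15,-0.26,-0.3,0.24],[-0.15,-0.26,-0.3,0.25],[-0.15,-0.26,-0.3,0.25]]'; python3 - <<'E'
from h import *
go(-212,-20,15,th)
o=robot.get_obs();c=vision.camera("wrist")
c2=vision.camera("top"); np.savez("top4.npz",**c2)
f=np.vstack([cv2.resize(c["frame"],(400,300)),cv2.resize(c2["frame"][130:310,180:370],(400,300))]);cv2.imwrite("pics/t4.png",f[:,:,::-1])
for m in vision.outline_of("top","tray"):
    print(m["conf"],m["point"])
    cs,_=cv2.findContours(m["mask"].astype(np.uint8),0,2); r=cv2.minAreaRect(max(cs,key=cv2.contourArea))
    q=np.array([onz(c2,[v,u],.045)[:2]-O for u,v in cv2.boxPoints(r)]); print(np.round(np.c_[q@ex,q@ey]*1e3,1).tolist())
E
```

```text
time: 11.23
position: [0.4298, -0.0856, 0.1136]
tool_rot: [0.999, -0.05, 0.0, 0.0]
ft_force: [-0.1, -0.1, -0.4]
grip_width: 0.039
grip_force: 0.0
rows: [0.0062, 0.0001, 0.3021] 0.0
t 11.23 local x -213.9 y -19.9 tip 105.6 mm yaw-local 0.000  F ex -0.1 ey -0.1 z -0.4 grip 0.039
0.56 [270.6, 288.0]
[[-169.4, 17.3], [-87.4, 18.0], [-86.8, -55.7], [-168.8, -56.2]]
0.27 [180.1, 240.8]
[[-8.5, 100.0], [13.9, 100.3], [14.1, 70.9], [-8.3, 70.6]]
```

View pics/t4.png

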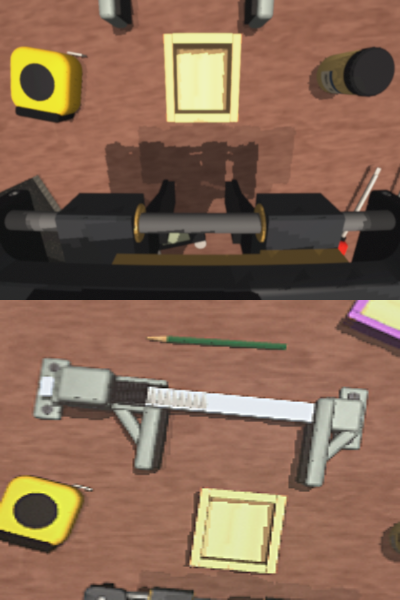

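```bash
python3 -m handwheel '[[0.006,0,0.1,0],[0.006,0,0.2,0],[0.006,0,0.28,0],[0.006,0,0.3,0],[0.04,0,0.3,0],[0.08,0,0.3,0],[0.1,0,0.3,0],[0.13,0,0.3,0],[0.16,0,0.3,0],[0.19,0,0.3,0],[0.22,0,0.3,0],[0.25,0,0.3,0],[0.28,0,0.3,0],[0.31,0,0.3,0],[0.34,0,0.3,0],[0.36,0,0.3,0],[0.36,0,0.3,0],[0.36,0,0.3,0]]'; python3 -c "
from h import *
where()"
```

```text
time: 12.88
position: [0.5382, -0.0973, 0.0235]
tool_rot: [0.999, -0.05, 0.001, 0.0]
ft_force: [-0.2, 1.0, -0.0]
grip_width: 0.0395
grip_force: 0.0
t 12.88 local x -104.8 y -20.6 tip 15.5 mm yaw-local 0.001  F ex -0.3 ey 1.0 z -0.0 grip 0.039
```

```bash
python3 -m handwheel '[[0.005,0,0,0],[0.01,0,0,0],[0.015,0,0,0],[0.02,0,0,0],[0.02,0,0,0],[0.02,0,0,0]]'; python3 -c "
from h import *
where()"
```

```text
time: 13.38
position: [0.5428, -0.0974, 0.0235]
tool_rot: [0.999, -0.05, -0.0, -0.0]
ft_force: [-0.1, -0.2, 0.7]
grip_width: 0.0397
grip_force: 0.6
t 13.38 local x -100.2 y -20.3 tip 15.5 mm yaw-local 0.000  F ex -0.1 ey -0.2 z 0.7 grip 0.040
```

```bash
python3 -m handwheel '[[0.005,0,0,0],[0.01,0,0,0],[0.015,0,0,0],[0.015,0,0,0],[0.015,0,0,0],[0.015,0,0,0]]'; python3 -c "
from h import *
where()"
```

```text
time: 13.88
position: [0.5431, -0.0971, 0.0234]
tool_rot: [0.999, -0.05, -0.005, -0.001]
ft_force: [-8.9, -0.1, 6.1]
grip_width: 0.0394
grip_force: 4.3
t 13.88 local x -99.9 y -20.0 tip 15.4 mm yaw-local 0.001  F ex -8.9 ey -1.0 z 6.1 grip 0.039
```

```bash
python3 -m handwheel '[[-0.02,0,0,0],[-0.07,0,0,0],[-0.07,0,-0.1,-0.02],[-0.07,0,-0.2,-0.04],[-0.07,0,-0.32,-0.06],[0,-0.1,-0.35,-0.08],[0.08,-0.2,-0.35,-0.1],[0.16,-0.3,-0.35,-0.12],[0.24,-0.4,-0.35,-0.14],[0.34,-0.5,-0.35,-0.16],[0.34,-0.6,-0.35,-0.18],[0.34,-0.6,-0.35,-0.2],[0.34,-0.6,-0.35,-0.22],[0.34,-0.6,-0.35,-0.24],[0.34,-0.6,-0.35,-0.25],[0.34,-0.6,-0.35,-0.25]]' 0; python3 - <<'E'
from h import *
go(1.5,160,57,th+np.pi/2)
o=robot.get_obs();c=vision.camera("wrist")
c2=vision.camera("top")
f=np.vstack([cv2.resize(c["frame"],(400,300)),cv2.resize(c2["frame"][130:310,180:370],(400,300))]);cv2.imwrite("pics/t5.png",f[:,:,::-1])
E
```

```text
time: 15.22
position: [0.6678, 0.0712, 0.1286]
tool_rot: [0.741, 0.671, 0.001, 0.001]
ft_force: [-0.5, -0.0, -0.6]
grip_width: 0.0002
grip_force: 0.0
rows: [-0.0001, -0.0191, 0.2118] 0.0003
t 15.22 local x 7.1 y 160.0 tip 120.6 mm yaw-local 1.573  F ex -0.5 ey -0.1 z -0.6 grip 0.000
```

View pics/t5.png

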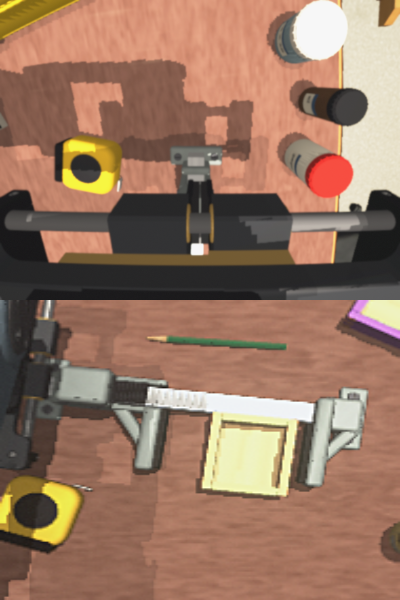

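```bash
python3 - <<'E'
from h import *
a=np.load("top0.npz");b=np.load("scene0.npz")
o1,d1=ray(a,[97,210]);o2,d2=ray(b,[211,168])  # cap top centre
s=np.linalg.lstsq(np.c_[d1,-d2],o2-o1,rcond=None)[0]; p=o1+d1*s[0]; q=o2+d2*s[1]; print(p,q,(p[:2]-O)@ex,(p[:2]-O)@ey)
go(1.5,160,62,th+np.pi/2)
E
```

```text
[0.80173444 0.05214849 0.07406315] [0.79596706 0.04862756 0.07182939] 0.14232754388527624 0.15458119409306137
rows: [0.0006, -0.0182, 0.1952] -0.0002
t 15.32 local x 6.9 y 159.8 tip 120.6 mm yaw-local 1.569  F ex -0.3 ey 0.1 z -0.1 grip 0.001
```

```bash
python3 -m handwheel '[[0,-0.018,0.08,0],[0,-0.018,0.15,0],[0,-0.018,0.19,0],[0,-0.018,0.195,0],[-0.03,-0.018,0.195,0],[-0.05,-0.018,0.195,0],[-0.065,-0.018,0.195,0],[-0.08,-0.018,0.195,0],[-0.095,-0.018,0.195,0],[-0.11,-0.018,0.195,0],[-0.125,-0.018,0.195,0],[-0.14,-0.018,0.195,0],[-0.155,-0.018,0.195,0],[-0.165,-0.018,0.195,0],[-0.165,-0.018,0.195,0]]'; python3 -c "
from h import *
where()"
```

```text
time: 16.57
position: [0.6569, 0.0226, 0.0708]
tool_rot: [0.742, 0.67, 0.001, -0.001]
ft_force: [0.3, 5.0, -2.9]
grip_width: 0.0005
grip_force: 2.2
t 16.57 local x 1.2 y 110.6 tip 62.8 mm yaw-local 1.569  F ex -0.2 ey 5.0 z -2.9 grip 0.001
```

Moving and clicking. Continue in small steps while watching the force.

```bash
python3 -m handwheel '[[-0.01,0,0,0],[-0.02,0,0,0],[-0.03,0,0,0],[-0.03,0,0,0],[-0.03,0,0,0]]'; python3 -c "
from h import *
where()"; python3 -m handwheel '[[-0.01,0,0,0],[-0.02,0,0,0],[-0.02,0,0,0],[-0.02,0,0,0]]'; python3 -c "
from h import *
where()"
```

```text
time: 16.98
position: [0.6561, 0.0155, 0.0709]
tool_rot: [0.742, 0.67, 0.002, -0.001]
ft_force: [1.2, 9.7, -2.4]
grip_width: 0.0004
grip_force: 4.4
t 16.98 local x 1.1 y 103.4 tip 62.9 mm yaw-local 1.569  F ex 0.2 ey 9.8 z -2.4 grip 0.000
time: 17.32
position: [0.6561, 0.0153, 0.071]
tool_rot: [0.743, 0.669, 0.006, -0.004]
ft_force: [3.4, 23.2, -2.3]
grip_width: 0.0004
grip_force: 11.7
t 17.32 local x 1.1 y 103.2 tip 63.0 mm yaw-local 1.567  F ex 1.1 ey 23.4 z -2.3 grip 0.000
```

```bash
python3 -m handwheel '[[0.03,0,0,0],[0.08,0,0,0],[0.08,0,-0.1,0],[0.08,0,-0.2,0],[0.08,-0.1,-0.35,0],[0.1,-0.2,-0.35,0],[0.2,-0.3,-0.35,0],[0.3,-0.4,-0.35,0],[0.3,-0.4,-0.35,0],[0.3,-0.4,-0.35,0],[0.3,-0.4,-0.35,0],[0.3,-0.4,-0.35,0]]'; python3 - <<'E'
from h import *
where()
c=vision.camera("top"); np.savez("top6.npz",**c);cv2.imwrite("pics/t6.png",cv2.resize(c["frame"][130:310,180:370,::-1],None,fx=4,fy=3.3,interpolation=cv2.INTER_CUBIC))
E
```

```text
time: 18.32
position: [0.5467, 0.1078, 0.1757]
tool_rot: [0.742, 0.67, 0.001, 0.001]
ft_force: [-0.5, -0.0, -0.2]
grip_width: 0.0004
grip_force: 0.0
t 18.32 local x -117.0 y 184.3 tip 167.7 mm yaw-local 1.570  F ex -0.5 ey -0.1 z -0.2 grip 0.000
```

View pics/t6.png

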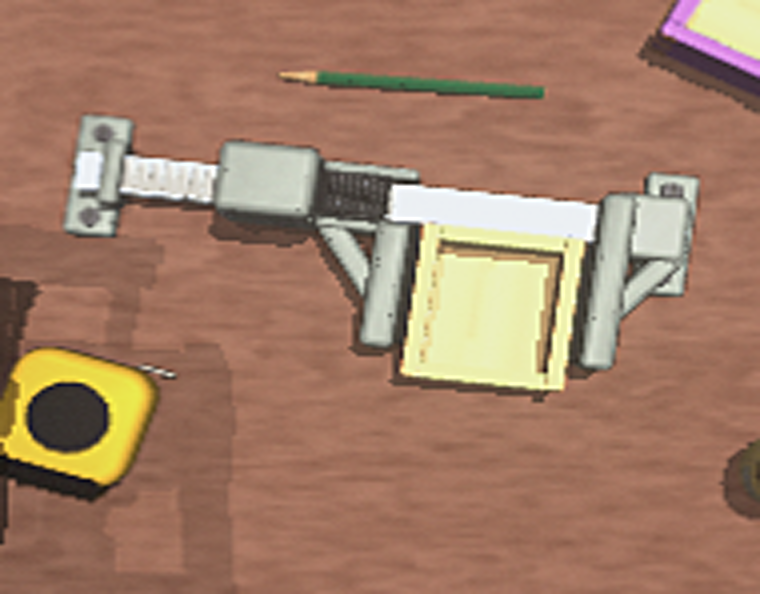

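```bash
python3 - <<'E'
from h import *
c=np.load("top6.npz")
for n,x,y,z in [("jaw metal tip",391,345,.047),("jaw metal root",408,230,.047),("tray L bot",400,377,.045),("tray L top",424,225,.045),("tray R top",585,243,.045),("tray R bot",564,390,.045),("fixed tip",580,362,.047),("fixed root",606,200,.047),("housing front",320,185,.082),("hous back",220,180,.082)]:
    p=onz(c,[130+y/3.3,180+x/4],z)[:2]-O; print(n,np.round([p@ex*1e3,p@ey*1e3],1))
cv2.imwrite("pics/t7.png",cv2.resize(c["frame"][178:248,262:342,::-1],None,fx=8,fy=8,interpolation=cv2.INTER_CUBIC))
c=vision.camera("scene");cv2.imwrite("pics/s7.png",cv2.resize(c["frame"][150:290,190:390,::-1],None,fx=4,fy=4,interpolation=cv2.INTER_CUBIC))
E
```

```text
jaw metal tip [-75.   12.8]
jaw metal root [-14.9  12.7]
tray L bot [-90.9   7. ]
tray L top [-11.3   6.2]
tray R top [-12.4 -63.5]
tray R bot [-89.3 -63.3]
fixed tip [-74.1 -68.3]
fixed root [ 10.7 -69.8]
housing front [ 0.2 50.7]
hous back [-2.1 92. ]
```

View pics/s7.png

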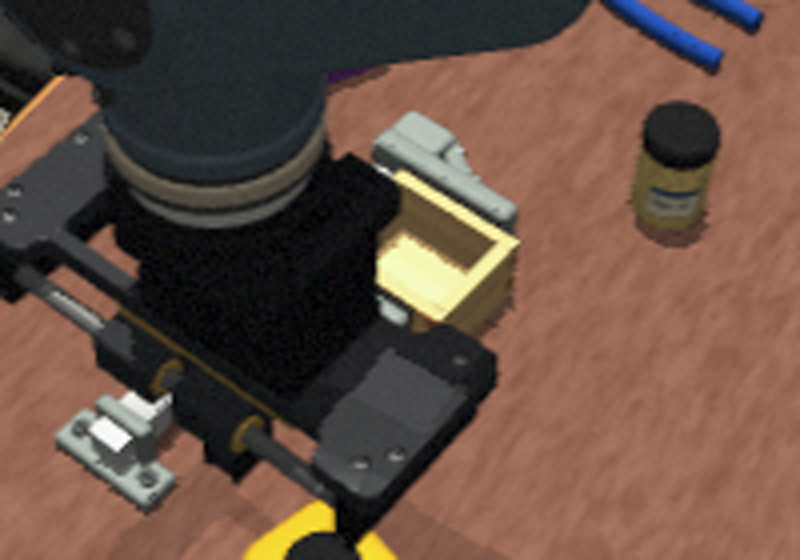

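```bash
python3 - <<'E'
from h import *
c=vision.camera("top"); f=c["frame"]
for col in (290,300,310,320): print(col,[(r,f[r,col].tolist()) for r in range(192,206)])
for m in vision.outline_of("top","tray")[:2]:
    cs,_=cv2.findContours(m["mask"].astype(np.uint8),0,2); r=cv2.minAreaRect(max(cs,key=cv2.contourArea))
    q=np.array([onz(c,[v,u],.045)[:2]-O for u,v in cv2.boxPoints(r)]); print(m["conf"],np.round(np.c_[q@ex,q@ey]*1e3,1).tolist())
E
```

```text
290 [(192, [236, 240, 243]), (193, [235, 240, 243]), (194, [236, 239, 243]), (195, [236, 240, 243]), (196, [236, 240, 246]), (197, [237, 241, 255]), (198, [227, 225, 172]), (199, [204, 205, 131]), (200, [193, 199, 129]), (201, [243, 248, 182]), (202, [151, 145, 98]), (203, [97, 82, 60]), (204, [132, 105, 77]), (205, [136, 111, 80])]
300 [(192, [236, 240, 243]), (193, [236, 240, 243]), (194, [236, 239, 243]), (195, [236, 240, 243]), (196, [236, 240, 243]), (197, [235, 239, 245]), (198, [236, 240, 252]), (199, [236, 239, 188]), (200, [236, 239, 168]), (201, [237, 240, 174]), (202, [243, 247, 182]), (203, [229, 234, 156]), (204, [102, 95, 68]), (205, [117, 98, 73])]
310 [(192, [236, 240, 243]), (193, [236, 240, 243]), (194, [235, 240, 243]), (195, [236, 240, 243]), (196, [236, 239, 243]), (197, [237, 240, 243]), (198, [236, 240, 244]), (199, [236, 240, 250]), (200, [236, 239, 215]), (201, [236, 239, 171]), (202, [236, 239, 174]), (203, [240, 243, 178]), (204, [254, 255, 189]), (205, [121, 118, 81])]
320 [(192, [239, 245, 248]), (193, [236, 240, 244]), (194, [236, 240, 243]), (195, [236, 240, 243]), (196, [236, 240, 243]), (197, [236, 240, 243]), (198, [235, 240, 243]), (199, [236, 240, 244]), (200, [236, 240, 248]), (201, [237, 241, 232]), (202, [238, 242, 181]), (203, [239, 244, 177]), (204, [242, 247, 183]), (205, [250, 255, 190])]
0.74 [[94.8, -77.1], [169.8, -108.0], [138.2, -184.9], [63.5, -153.1]]
0.67 [[-90.1, 7.4], [-8.9, 7.5], [-8.8, -62.5], [-90.0, -62.3]]
```

```bash
python3 -c "
from rig import job; print(job.hand_in())"
```

```text
the job is handed in; nothing more can be done
None
```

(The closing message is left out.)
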